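# Release the transport lock of a bench analyser module with the long T-key

### The job

Take the red-handled T-key out of its blue stand, lower it down the deep square shaft of the grey analyser module, feel it all the way down onto the recessed square brass stem, and turn the stem clockwise (seen from above) until it comes up against its stop and the green pin stands fully up. Then put the key back upright in its stand and let go. Be gentle: never lean hard on the key in the shaft or force the stem past its stop, and do not disturb the module, the sample pots or the mouse.

Things in the scene. Friction and masses are not known exactly. Their poses are not given: they have to be found in the camera images.
- key: Steel T-key, about 190 to 310 g, standing in its stand. Origin: centre of its foot; z up to the handle. Foot: socket head 24 x 24 mm outside, 40 mm tall, sides along x and y, with a square hole 16.5 x 16.5 mm, 34 mm deep, open downwards. Above it a round shank of 14 mm diameter up to the handle. 158 mm tall in all.
- key_bar (a point): Centre of the key's handle, 150 mm above the foot, axes as the key: a red bar 80 mm long (y), 16 mm wide (x), 16 mm tall. Grip it in its middle from above, fingers closing along x, with 40 N or more so that it does not slip when turned.
- stand: Blue block 80 x 80 mm, 60 mm tall (black foot plate 90 x 90 mm), fixed to the bench. Origin: centre of its underside, z up. In the middle of its top a square pocket 28 x 28 mm, sides along x and y, chamfered mouth, floor 10 mm above the origin. The key stands in it on its foot.
- housing: Grey module 170 mm (x) x 200 mm (y), 100 mm tall, fixed to the bench. Origin: centre of its underside, z up, x from its front (black panel with buttons) to its back.
- shaft_mouth (a point): Centre of the shaft's square mouth (yellow bezel) in the module's top, 100 mm above the bench; axes as the housing. The shaft is vertical, 40 x 40 mm, sides along x and y, its floor 88 mm below this point. More than 80 N of contact between key and module or stem does damage: lower slowly (15 mm/s) with a force stop of a few N.
- stem_tip (a point): Tip of the brass stem, on the shaft's axis, 60 mm below the mouth; axes of the housing, they do not turn with the stem. The stem rises 28 mm from the shaft floor: a square 14 x 14 mm, 22 mm tall, topped by a 6 mm cone (15.5 to 5 mm diameter) that centres the key. The key is home when its foot is on the shaft floor, 28 mm below this point.
- lock_pin (a joint): Height in m of the green indicator pin (15 mm diameter) on the module's top, 85 mm to the -y side of the shaft: 0 to 0.0015 when locked, 0.012 when the stem is at its stop, in proportion to the stem's turn. The stem's square head is clamped on at any angle, so the pin does not tell its yaw. The pin cannot be worked by hand.
- pot_a: White capped sample pot with a grey band, 38 mm diameter, 30 mm tall, standing on top of the module. Leave alone. Origin: centre of its underside.
- pot_b: White capped sample pot with a paper band, 38 mm diameter, 30 mm tall, standing on the bench. Leave alone. Origin: centre of its underside.
- mouse: Black computer mouse 105 x 60 x 30 mm on the bench. Leave alone. Origin: centre of its underside.
- stem_shoulder (a point): On the axis where the stem's square begins, 6 mm below the tip; axes of the housing. The key's foot rests here if its yaw is off by over 0.15 rad. The stem's angle is not reported: its sides first stand from 0.6 rad counterclockwise to 0.1 clockwise (from above) of the housing's axes. It turns 0.75 to 0.85 rad to a hard stop, with 0.12 N m of friction, and stays put; feel for 0.2 N m.
Mind the look-alikes: they are no part of the job. Of the things that look like the key, the middle-sized one is meant. Several things look just like the stand: the one meant starts farthest to the robot's right.

How it is judged:
By the outcome, as a careful person would: the job done as asked, in the order asked, and still so for the second after the job is handed in, with the robot touching nothing.
It also fails if it takes over 72 s, if anything falls off the work surface, if the arm or the gripper's body presses on something with over 40 N, if the wrist force passes 120 N, or if a joint passes its speed limit or range.

### The arm

A 6-joint arm with a two-finger parallel gripper is mounted at the origin on the work surface. World frame = base frame: x ahead of the robot, y to its left, z up, the work surface at z = 0. Lengths are in m, angles in rad, forces in N, time in s.
With the tool pointing down it reaches from about 0.35 to 1 m from the base axis. Payload 7.1 kg.
Tool frame: the origin (TCP) lies between the finger pads; the fingertips stand 22 mm ahead of it and the grasp point (between the pads) lies 3 mm ahead of it; z points along the fingers, y is the line along which they close (so a half turn about z gives the same grasp; the last joint's range is limited). The gripper opens to 85 mm and grips with 20 to 120 N. Pads are 22 mm wide; open, the fingers measure 114 mm over their backs; the gripper's body (76 mm by 85 mm) begins 54 mm behind the grasp point. The pads swing forward as they close: fully open they stand 13 mm farther back than shut.
Start: joints at [-1.155, 0.423, 1.63, -0, 1.089, -0.019], TCP at [0.263, -0.567, 0.253] pointing down, gripper open.
Joint ranges: [-3, 3], [-0.9, 2.11], [0.09, 2.58], [-1.31, 4.45], [0.11, 2.69], [-2.54, 2.54]. Speed limits (rad/s): [2.39, 2.39, 3.01, 3.14, 3.14, 3.14].

### API

Orientations are given as a rotation vector (axis times angle).
In Python, from rig import manip gives the robot as it stands. The module is installed in compiled form; this text tells all that it offers. Calls block until the motion is done:
- manip.move_to(position, orientation): joint-space move of the TCP to a pose.
- manip.servo_line(position, orientation=None, rate=0.15): straight line of the TCP; orientation=None keeps the orientation; rate is the mean speed in m/s.
- manip.set_joints(angles): joint-space move.
- manip.command_gripper(opening, f_grip=None): finger opening in m; f_grip is the grip in N (None keeps the last); returns when the fingers have stopped.
- manip.hold(seconds).
- manip.solve_ik(position, orientation): joint angles nearest the present ones, or None.
- manip.camera(name): name is "scene" or "top" or "wrist"; returns a dict with "image" (480x640x3 uint8, red, green, blue), "fx", "fy", "cx", "cy" (pixels), "k1" (the pictures are not rectified: a ray, as slopes to the right and down, at radius r is drawn at 1 + k1 r^2 times it, then the intrinsics apply), "cam_to_world" (4x4, takes a point from camera to world coordinates); the wrist camera has in their place "mount" (4x4, takes a point from camera to tool coordinates, whose origin is the TCP and whose axes are the flange's). Camera axes: x right, y down, z forward; pixel columns grow to the right and rows downward; lengths in m; the calibration is good to about 2 mm. A picture is of the moment at which its call begins: read the wrist's pose just before it. There is no depth.
A pose or a line that the arm cannot do raises manip.IKError and nothing moves.
- manip.sign_off(): hands the job in; it is judged then, once.
Readings, each from a call of its own:
- manip.get_time(): time.
- manip.get_joint_positions(): joint angles.
- manip.get_joint_vel(): joint speeds.
- manip.get_tau(): joint torques, N m.
- manip.get_position(): TCP position.
- manip.get_ee_rot(): TCP orientation.
- manip.get_contact_force(): force on the tool from outside, world axes, zero at the start.
- manip.get_torque(): the same for the moment, N m.
- manip.get_width(): finger opening in m.
- manip.get_grip_force(): force on a finger pad.
Only numpy, scipy, OpenCV 4.12 (cv2) and the standard library are available. Lean on these libraries where they do the work, as an engineer would, in place of code of your own. Each camera call takes 0.05 s, during which the arm holds its last target. There are 200 camera calls.

## Working session

There is one attempt and no reset: what is moved stays moved. The work goes in short steps, each a Python script; the robot and the scene stay as the last script left them, time stands still between calls to the robot, and variables do not carry over. Pictures are saved under pics/ and viewed, at most 10 in all, crops included, and the job is handed in when it is done.

```bash
mkdir -p pics; ls; python3 - <<'E'
from rig import manip
import cv2,numpy as np,pickle
d={}
for n in ["scene","top"]:
    c=manip.camera(n); d[n]=c
    cv2.imwrite(f"pics/{n}0.png",c["image"][...,::-1])
    print(n,{k:(np.round(v,4).tolist()) for k,v in c.items() if k!="image"})
pickle.dump(d,open("cams.pkl","wb"))
print(manip.get_time(),manip.get_position(),manip.get_ee_rot())
E
```

```text
pics
scene {'fx': 499.5387, 'fy': 499.5387, 'cx': 315.7177, 'cy': 237.5874, 'k1': 0.0489, 'cam_to_world': [[-0.9026, 0.3464, -0.2556, 0.7951], [0.4303, 0.7436, -0.5117, 0.4851], [0.0128, -0.5719, -0.8202, 0.8295], [0.0, 0.0, 0.0, 1.0]]}
top {'fx': 558.4478, 'fy': 558.4478, 'cx': 322.6905, 'cy': 230.8468, 'k1': -0.0004, 'cam_to_world': [[-0.0232, -0.9822, 0.1864, 0.3954], [-0.9997, 0.025, 0.0075, 0.0583], [-0.0121, -0.1861, -0.9824, 1.1376], [0.0, 0.0, 0.0, 1.0]]}
0.1 [ 0.26308827 -0.56642007  0.25262649] [-3.06631937e+00 -6.77328501e-01  4.68365198e-04]
```

View pics/scene0.png

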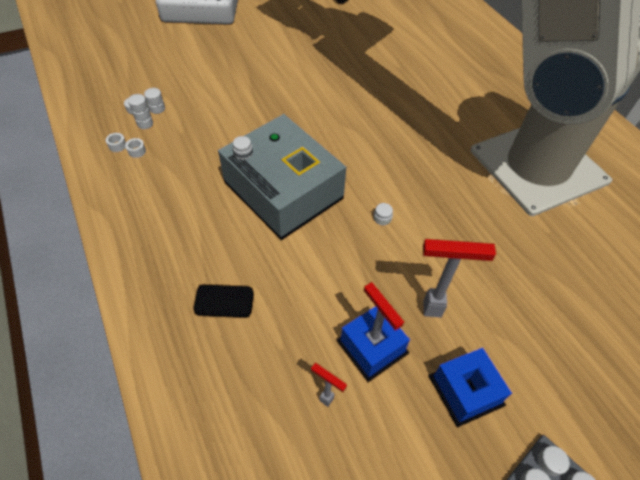

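View pics/top0.png

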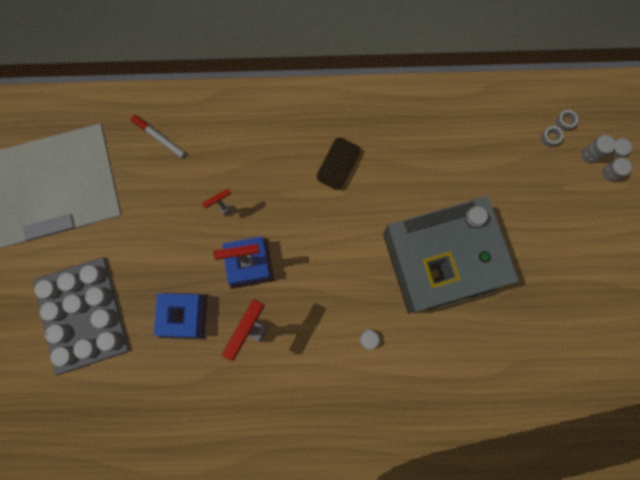

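```bash
cat > h.py <<'E'
import cv2,numpy as np
from scipy.spatial.transform import Rotation as R
def tool_T(p,rv):
    T=np.eye(4);T[:3,:3]=R.from_rotvec(rv).as_matrix();T[:3,3]=p;return T
def ray(c,px,T=None):
    K=np.array([[c["fx"],0,c["cx"]],[0,c["fy"],c["cy"]],[0,0,1.]])
    T=c["cam_to_world"] if T is None else T@c["mount"]
    u=cv2.undistortPoints(np.array(px,float).reshape(-1,1,2),K,np.array([c["k1"],0,0,0])).reshape(-1,2)
    d=np.c_[u,np.ones(len(u))]@T[:3,:3].T
    return T[:3,3],d
def plane(c,px,z,T=None):
    o,d=ray(c,px,T);return o+d*((z-o[2])/d[:,2])[:,None]
def tri(r1,r2):
    (o1,d1),(o2,d2)=r1,r2;out=[]
    for a,b in zip(d1,d2):
        s=np.linalg.lstsq(np.c_[a,-b],o2-o1,rcond=None)[0]
        p,q=o1+a*s[0],o2+b*s[1];out.append(np.r_[(p+q)/2,np.linalg.norm(p-q)])
    return np.array(out)
def mask(im,col):
    h,s,v=[x.astype(int) for x in cv2.split(cv2.cvtColor(im,cv2.COLOR_RGB2HSV))]
    if col=="red":m=((h<6)|(h>174))&(s>190)&(v>70)
    if col=="yellow":m=(h>20)&(h<33)&(s>190)&(v>110)
    if col=="blue":m=(h>105)&(h<130)&(s>150)&(v>50)
    if col=="green":m=(h>45)&(h<85)&(s>110)&(v>40)
    return (m*255).astype(np.uint8)
def blobs(im,col,amin=25):
    cs,_=cv2.findContours(mask(im,col),cv2.RETR_EXTERNAL,cv2.CHAIN_APPROX_NONE)
    return [(cv2.minAreaRect(c),c) for c in cs if cv2.contourArea(c)>amin]
def down(yaw):  # tool z down, tool y axis at world angle yaw
    y=np.array([np.cos(yaw),np.sin(yaw),0]);z=np.array([0,0,-1.]);x=np.cross(y,z)
    return R.from_matrix(np.c_[x,y,z]).as_rotvec()
E
python3 - <<'E'
from h import *
import pickle
d=pickle.load(open("cams.pkl","rb"))
np.set_printoptions(precision=4,suppress=True)
for n in d:
    for col in ["red","yellow","blue","green"]:
        for r,c in blobs(d[n]["image"],col,15): print(n,col,np.round(r[0],1),np.round(r[1],1),round(r[2],1))
s,t=d["scene"],d["top"]
def pick(n,col,near):
    return min(blobs(d[n]["image"],col,15),key=lambda b:np.hypot(*(np.array(b[0][0])-near)))[0]
a=pick("scene","red",(383,306));b=pick("top","red",(236,252))
print("bar",tri(ray(s,[a[0]]),ray(t,[b[0]])))
a=pick("scene","yellow",(300,160));b=pick("top","yellow",(440,270))
print("mouth",tri(ray(s,[a[0]]),ray(t,[b[0]])),plane(t,cv2.boxPoints(b),.1))
a=pick("scene","green",(274,136));b=pick("top","green",(485,257))
print("pin",tri(ray(s,[a[0]]),ray(t,[b[0]])))
for n in d:
  bb=pick(n,"blue",(375,342) if n=="scene" else (246,262)); print(n,plane(d[n],[bb[0]],.045), bb)
bt=pick("top","red",(236,252)); print(plane(t,cv2.boxPoints(bt),.16))
from rig import manip
c=manip.camera("wrist");print({k:np.round(v,4).tolist() for k,v in c.items() if k!="image"})
E
```

```text
scene red [328.2 376.7] [39.4  8.6] 33.7
scene red [383.2 305.3] [53.  11.5] 50.9
scene red [459.4 249.4] [71.5 16.5] 3.9
scene yellow [300.1 160.6] [21.5 28.3] 58.0
scene blue [471.6 383.4] [63.6 59.1] 61.2
scene blue [374.  339.2] [57.2 54.6] 53.1
scene green [274.  136.5] [5. 8.] 90.0
top red [242.5 329.8] [11.9 63.5] 29.6
top red [235.5 251.7] [ 8. 43.] 82.1
top red [215.9 197.8] [ 5.  27.8] 60.9
top red [138.3 121.6] [15.6  5.7] 35.5
top yellow [441.2 269.1] [27.7 28.6] 74.1
top blue [176.5 314.9] [41.9 41.2] 2.1
top blue [246.2 267.7] [24.5 40.2] 78.7
top blue [244. 247.] [18. 40.] 90.0
top green [484.5 256.5] [7. 7.] 90.0
bar [[0.5475 0.2211 0.159  0.0007]]
mouth [[ 0.5146 -0.1532  0.0981  0.0006]] [[ 0.5326 -0.121   0.1   ]
 [ 0.5462 -0.1732  0.1   ]
 [ 0.4958 -0.184   0.1   ]
 [ 0.4825 -0.1323  0.1   ]]
pin [[ 0.5362 -0.235   0.1006  0.0011]]
scene [[0.5513 0.2243 0.045 ]] ((374.0400085449219, 339.2200012207031), (57.200008392333984, 54.600006103515625), 53.13010025024414)
top [[0.5327 0.219  0.045 ]] ((246.2307586669922, 267.65386962890625), (24.514516830444336, 40.20380783081055), 78.69007110595703)
[[0.5499 0.26   0.16  ]
 [0.5586 0.1843 0.16  ]
 [0.5444 0.1824 0.16  ]
 [0.5357 0.2579 0.16  ]]
{'fx': 366.7213, 'fy': 366.7213, 'cx': 323.3394, 'cy': 239.9713, 'k1': -0.0254, 'mount': [[-0.0004, -0.9554, -0.2953, 0.0764], [1.0, -0.0009, 0.0015, -0.0007], [-0.0017, -0.2953, 0.9554, -0.1197], [0.0, 0.0, 0.0, 1.0]]}
```

```bash
python3 - <<'E'
from h import *
from rig import manip
np.set_printoptions(precision=3,suppress=True)
for y in np.arange(-3,3.2,.5):
    a=manip.solve_ik([.5475,.221,.157],down(y)); b=manip.solve_ik([.5146,-.153,.16],down(y))
    print(round(y,2),a,b)
E
```

```text
-3.0 None None
-2.5 None [-0.311  0.427  1.89  -0.     0.825  2.189]
-2.0 [ 0.363  0.498  1.772 -0.     0.872  2.363] [-0.311  0.427  1.89  -0.     0.825  1.689]
-1.5 [ 0.363  0.498  1.772 -0.     0.872  1.863] [-0.311  0.427  1.89  -0.     0.825  1.189]
-1.0 [ 0.363  0.498  1.772 -0.     0.872  1.363] [-0.311  0.427  1.89  -0.     0.825  0.689]
-0.5 [0.363 0.498 1.772 0.    0.872 0.863] [-0.311  0.427  1.89   0.     0.825  0.189]
0.0 [ 0.363  0.498  1.772 -0.     0.872  0.363] [-0.311  0.427  1.89  -0.     0.825 -0.311]
0.5 [ 0.363  0.498  1.772  0.     0.872 -0.137] [-0.311  0.427  1.89   0.     0.825 -0.811]
1.0 [ 0.363  0.498  1.772 -0.     0.872 -0.637] [-0.311  0.427  1.89  -0.     0.825 -1.311]
1.5 [ 0.363  0.498  1.772 -0.     0.872 -1.137] [-0.311  0.427  1.89   0.     0.825 -1.811]
2.0 [ 0.363  0.498  1.772 -0.     0.872 -1.637] [-0.311  0.427  1.89  -0.     0.825 -2.311]
2.5 [ 0.363  0.498  1.772 -0.     0.872 -2.137] None
3.0 None None
```

```bash
cat >> h.py <<'E'
def shot(manip,name):
    T=tool_T(manip.get_position(),manip.get_ee_rot());c=manip.camera("wrist")
    cv2.imwrite(f"pics/{name}.png",c["image"][...,::-1]);c["T"]=T
    import pickle;pickle.dump(c,open(f"{name}.pkl","wb"));return c
E
python3 - <<'E'
from h import *
from rig import manip
np.set_printoptions(precision=4,suppress=True)
yaw=.258; tx=np.array([-np.sin(yaw),np.cos(yaw),0])
m=np.array([.5146,-.1532,0])
for i,off in enumerate([.0764,.055]):
    manip.move_to(m-tx*off+[0,0,.19],down(yaw)); manip.hold(.2)
    c=shot(manip,f"w{i}")
    b=max(blobs(c["image"],"yellow",50),key=lambda b:cv2.contourArea(b[1]))[0]
    g=blobs(c["image"],"green",30)
    print(b, plane(c,[b[0]],.1,c["T"]),[x[0][0] for x in g])
    print(plane(c,cv2.boxPoints(b),.1,c["T"]))
    if i==0: r0=ray(c,[b[0]],c["T"])
    else: print("tri",tri(r0,ray(c,[b[0]],c["T"])))
u=cv2.imread("pics/w0.png"); b=blobs(u[...,::-1].copy(),"yellow",50)
print(manip.get_time())
cy,cx=[int(v) for v in max(b,key=lambda b:cv2.contourArea(b[1]))[0][0][::-1]]
cr=u[max(0,cy-60):cy+60,max(0,cx-60):cx+60]
cr=cv2.convertScaleAbs(cv2.resize(cr,None,fx=5,fy=5,interpolation=cv2.INTER_CUBIC),alpha=2)
print(cx,cy); cv2.imwrite("pics/crop0.png",cr)
E
```

```text
Traceback (most recent call last):
ValueError: max() iterable argument is empty
```

View pics/w0.png

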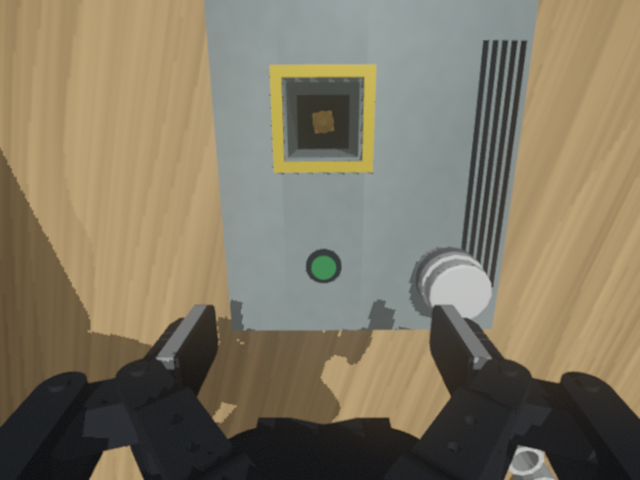

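```bash
sed -i 's/(h>20)&(h<33)&(s>190)&(v>110)/(h>20)\&(h<33)\&(s>140)\&(v>140)/' h.py
cat > look.py <<'E'
from h import *
def shaft(c,name,crop=False):
    im=c["image"]
    b=max(blobs(im,"yellow",50),key=lambda b:b[0][1][0]*b[0][1][1])[0]
    cx,cy=np.int32(b[0]); w=22
    h=cv2.cvtColor(im[cy-w:cy+w,cx-w:cx+w],cv2.COLOR_RGB2HSV).astype(int)
    m=((h[...,1]>90)&(h[...,2]>60)&(h[...,0]>8)&(h[...,0]<28)).astype(np.uint8)*255
    m=cv2.resize(m,None,fx=8,fy=8,interpolation=cv2.INTER_CUBIC); m=(m>127).astype(np.uint8)
    s=max(cv2.findContours(m,0,1)[0],key=cv2.contourArea)
    r=cv2.minAreaRect(s); f=lambda p:(np.array(p)-3.5)/8+[cx-w,cy-w]
    box=plane(c,f(cv2.boxPoints(r)),.034,c["T"]); e=np.diff(box[:,:2],axis=0)
    print(name,"stem px",f(r[0]),np.array(r[1])/8,"xy@.034",plane(c,[f(r[0])],.034,c["T"]),"yaw",np.arctan2(e[:,1],e[:,0])%(np.pi/2),"edge",np.hypot(*e.T))
    bb=plane(c,cv2.boxPoints(b),.1,c["T"]);e=np.diff(bb[:,:2],axis=0)
    print(" mouth",b[0],bb.mean(0),"yaw",np.arctan2(e[:,1],e[:,0])%(np.pi/2),"edge",np.hypot(*e.T))
    if crop: cv2.imwrite(f"pics/{name}c.png",np.hstack([cv2.resize(im[cy-w:cy+w,cx-w:cx+w][...,::-1],None,fx=8,fy=8,interpolation=cv2.INTER_CUBIC),cv2.merge([m*255]*3)]))
    return ray(c,[b[0]],c["T"])
E
python3 - <<'E'
from look import *
from rig import manip
import pickle
np.set_printoptions(precision=4,suppress=True)
yaw=.258; tx=np.array([-np.sin(yaw),np.cos(yaw),0]); m=np.array([.5146,-.1532,0])
r0=shaft(pickle.load(open("w0.pkl","rb")),"w0",True)
manip.servo_line(m-tx*.035+[0,0,.175]); manip.hold(.2)
r1=shaft(shot(manip,"w1"),"w1"); print("tri mouth",tri(r0,r1))
# key
k=np.array([.5475,.2211,0]); ky=.115; tx=np.array([-np.sin(ky),np.cos(ky),0]); rs=[]
for i,off in enumerate([.08,.03]):
    manip.move_to(k-tx*off+[0,0,.29],down(ky)); manip.hold(.2)
    c=shot(manip,f"k{i}")
    B=[b for b in blobs(c["image"],"red",200)]
    for b,_ in B: print("red",b,plane(c,[b[0]],.168,c["T"]))
    b=min(B,key=lambda b:np.hypot(*(plane(c,[b[0][0]],.168,c["T"])[0]-k)[:2]))[0]
    q=plane(c,cv2.boxPoints(b),.168,c["T"]);e=np.diff(q[:,:2],axis=0)
    print("bar",q.mean(0),np.arctan2(e[:,1],e[:,0])%(np.pi/2),np.hypot(*e.T)); rs.append(ray(c,[b[0]],c["T"]))
print("tri bar",tri(*rs),manip.get_time(),manip.get_contact_force())
E
```

```text
w0 stem px [322.5724 121.1517] [23.4253 22.3072] xy@.034 [[ 0.5141 -0.1508  0.034 ]] yaw [0.3609 0.3795 0.3626] edge [0.0159 0.0161 0.0161]
 mouth (322.0, 118.5) [ 0.514  -0.1512  0.1   ] yaw [0.2559 0.2939 0.2558] edge [0.0536 0.0548 0.0578]
w1 stem px [321.5 184. ] [18.875 21.875] xy@.034 [[ 0.5145 -0.1524  0.034 ]] yaw [0.2569 0.2643 0.2568] edge [0.0155 0.0135 0.0157]
 mouth (320.4999694824219, 197.99996948242188) [ 0.5139 -0.1511  0.1   ] yaw [0.213  0.2569 0.2967] edge [0.0547 0.0544 0.0547]
tri mouth [[ 0.5137 -0.1503  0.0986  0.    ]]
red ((28.243654251098633, 96.61317443847656), (91.8368148803711, 38.109153747558594), 35.21759033203125) [[0.3631 0.2145 0.168 ]]
bar [0.3632 0.2142 0.168 ] [0.8668 1.0349 0.917 ] [0.0255 0.0518 0.0261]
red ((65.3923110961914, 202.5786895751953), (159.0157012939453, 31.21475601196289), 32.59258270263672) [[0.3751 0.1983 0.168 ]]
bar [0.376  0.1975 0.168 ] [0.9285 1.0582 1.0268] [0.0232 0.0993 0.0244]
tri bar [[0.4171 0.2157 0.2335 0.0058]] 4.8417 [ 1.0972  0.9735 -0.3222]
```

View pics/w0c.png

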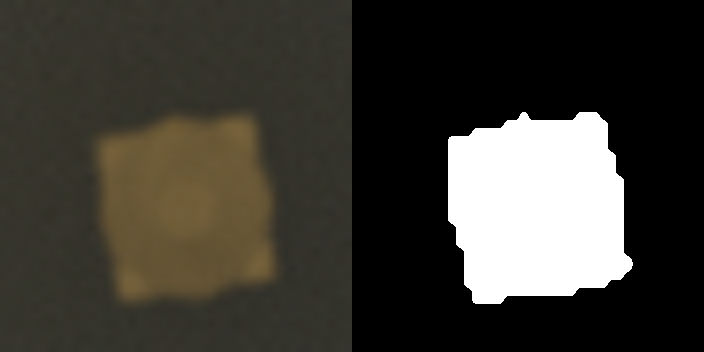

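View pics/k0.png

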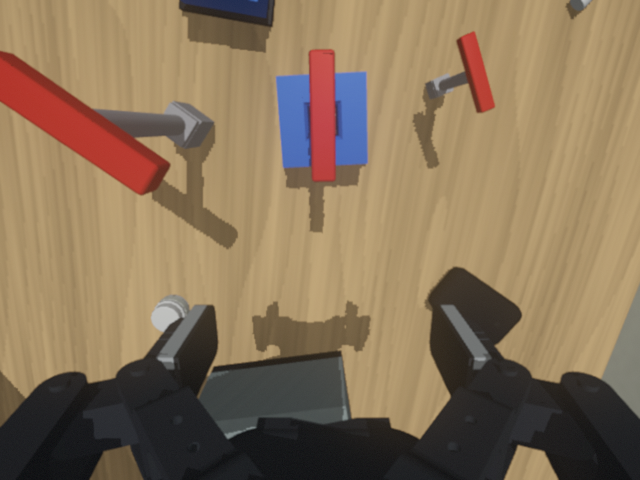

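```bash
sed -i 's/(s>190)&(v>70)/(s>150)\&(v>70)/' h.py
python3 - <<'E'
from h import *
import pickle
np.set_printoptions(precision=4,suppress=True)
L=lambda n:pickle.load(open(n+".pkl","rb"))
cs=[L("k0"),L("k1")];rs=[];k=np.array([.5475,.2211])
for c in cs:
    B=blobs(c["image"],"red",200)
    for b,_ in B: print("  red",np.round(b[0]),np.round(b[1]))
    b,ct=min(B,key=lambda b:np.hypot(*(plane(c,[b[0][0]],.168,c["T"])[0,:2]-k)))
    q=plane(c,cv2.boxPoints(b),.168,c["T"]);e=np.diff(q[:,:2],axis=0)
    print("bar",b,q.mean(0),np.arctan2(e[:,1],e[:,0])%(np.pi/2),np.hypot(*e.T)); rs.append(ray(c,[b[0]],c["T"]))
    S=blobs(c["image"],"blue",500); p=np.vstack([x[1].reshape(-1,2) for x in S if np.hypot(*(plane(c,[x[0][0]],.06,c["T"])[0,:2]-k))<.06])
    r=cv2.minAreaRect(p);q=plane(c,cv2.boxPoints(r),.06,c["T"]);e=np.diff(q[:,:2],axis=0)
    print("stand",q.mean(0),np.arctan2(e[:,1],e[:,0])%(np.pi/2),np.hypot(*e.T))
print("tri",tri(*rs))
d=L("cams")
# big bar: end points (upper-right in top / along bar) from both fixed views
def ends(n,near):
    b=min(blobs(d[n]["image"],"red",15),key=lambda b:np.hypot(*(np.array(b[0][0])-near)))[0]
    p=cv2.boxPoints(b); o=np.argsort(p[:,0]); return np.array([p[o[:2]].mean(0),p[o[2:]].mean(0)])
a=ends("scene",(459,249));b=ends("top",(243,330))
for bb in (b,b[::-1]): print("big",tri(ray(d["scene"],a),ray(d["top"],bb)))
E
```

```text
red [ 74. 124.] [203.  45.]
  red [322. 115.] [130.  24.]
  red [477.  71.] [78. 18.]
bar ((322.14703369140625, 114.99713134765625), (130.40631103515625, 24.21103286743164), 88.87670135498047) [0.5476 0.2213 0.168 ] [0.1308 0.142  0.1326] [0.0144 0.0778 0.0159]Traceback (most recent call last):
  File "<stdin>", line 12, in <module>
    return _nx.concatenate(arrs, 0, dtype=dtype, casting=casting)
           ~~~~~~~~~~~~~~~^^^^^^^^^^^^^^^^^^^^^^^^^^^^^^^^^^^^^^^
ValueError: need at least one array to concatenate
```

```bash
sed -i 's/(h>105)&(h<130)&(s>150)/(h>100)\&(h<130)\&(s>110)/' h.py
python3 - <<'E'
from h import *
import pickle
np.set_printoptions(precision=4,suppress=True)
L=lambda n:pickle.load(open(n+".pkl","rb"))
cs=[L("k0"),L("k1")];rs=[];k=np.array([.5475,.2211])
for c in cs:
    b,ct=min(blobs(c["image"],"red",200),key=lambda b:np.hypot(*(plane(c,[b[0][0]],.168,c["T"])[0,:2]-k)))
    q=plane(c,cv2.boxPoints(b),.168,c["T"]);e=np.diff(q[:,:2],axis=0)
    print("bar",b,q.mean(0),np.arctan2(e[:,1],e[:,0])%(np.pi/2),np.hypot(*e.T)); rs.append(ray(c,[b[0]],c["T"]))
    S=blobs(c["image"],"blue",200); P=[x[1].reshape(-1,2) for x in S if np.hypot(*(plane(c,[x[0][0]],.06,c["T"])[0,:2]-k))<.06]
    if P:
        r=cv2.minAreaRect(np.vstack(P));q=plane(c,cv2.boxPoints(r),.06,c["T"]);e=np.diff(q[:,:2],axis=0)
        print("stand",q.mean(0),np.arctan2(e[:,1],e[:,0])%(np.pi/2),np.hypot(*e.T))
    else: print([x[0] for x in S])
print("tri",tri(*rs))
d=L("cams")
def ends(n,near):
    b=min(blobs(d[n]["image"],"red",15),key=lambda b:np.hypot(*(np.array(b[0][0])-near)))[0]
    p=cv2.boxPoints(b); o=np.argsort(p[:,0]); return np.array([p[o[:2]].mean(0),p[o[2:]].mean(0)])
a=ends("scene",(459,249));b=ends("top",(243,330))
for bb in (b,b[::-1]): print("big",tri(ray(d["scene"],a),ray(d["top"],bb)))
E
```

```text
bar ((322.14703369140625, 114.99713134765625), (130.40631103515625, 24.21103286743164), 88.87670135498047) [0.5476 0.2213 0.168 ] [0.1308 0.142  0.1326] [0.0144 0.0778 0.0159]
stand [0.5479 0.221  0.06  ] [0.157  0.1963 0.16  ] [0.0778 0.0786 0.0831]
bar ((322.3313293457031, 193.8920440673828), (116.14677429199219, 22.662784576416016), 88.93909454345703) [0.5476 0.2217 0.168 ] [0.1314 0.1402 0.133 ] [0.0144 0.078  0.0158]
stand [0.5476 0.2218 0.06  ] [0.1583 0.1931 0.1612] [0.0775 0.0801 0.0829]
tri [[0.5474 0.2231 0.1659 0.0001]]
big [[0.4059 0.1982 0.1852 0.103 ]
 [0.4249 0.21   0.2426 0.0962]]
big [[0.4557 0.1761 0.1957 0.0006]
 [0.3646 0.2287 0.1969 0.002 ]]
```

```bash
cat > act.py <<'E'
from h import *
from rig import manip
np.set_printoptions(precision=4,suppress=True)
def st(s): print(s,"t",round(manip.get_time(),2),"p",manip.get_position(),"F",manip.get_contact_force(),"M",manip.get_torque(),"w",round(manip.get_width(),4),"g",round(manip.get_grip_force(),1))
E
python3 - <<'E'
from act import *
import pickle
ky=.133;k=np.array([.5476,.2215,0])
manip.command_gripper(.05,60)
manip.move_to(k+[0,0,.25],down(ky))
manip.servo_line(k+[0,0,.163],rate=.08); manip.hold(.2); st("at")
f0=manip.get_contact_force()
manip.command_gripper(0,60); manip.hold(.3); st("grip")
p=manip.get_position(); pickle.dump((p,ky,f0),open("grasp.pkl","wb"))
manip.servo_line(k+[0,0,.19],rate=.06); manip.hold(.2); st("lift a bit")
manip.servo_line(k+[0,0,.30],rate=.12); manip.hold(.2); st("lift")
E
```

```text
at t 7.03 p [0.5478 0.2216 0.1635] F [ 0.7382 -0.2802 -0.4859] M [ 0.0515 -0.0228 -0.0079] w 0.0505 g 0.0
grip t 7.73 p [0.5477 0.2215 0.1632] F [-1.007  -0.69    5.1774] M [-0.051   0.3513 -0.0356] w 0.0149 g 59.1
lift a bit t 8.53 p [0.5474 0.2214 0.1896] F [ 0.4758  0.3103 -3.0138] M [-0.0095 -0.0424 -0.0142] w 0.0152 g 58.5
lift t 9.8 p [0.5473 0.2214 0.2992] F [-0.8079 -1.3182 -1.8906] M [ 0.036   0.0569 -0.0138] w 0.0149 g 58.5
```

```bash
cat >> act.py <<'E'
S=np.array([.514,-.1513,0]); H=.1532
def Fz(n=3):
    return np.mean([(manip.get_contact_force(),manip.hold(.01))[0] for _ in range(n)],0)
def descend(z0,z1,yaw,base,step=.0015,stop=4,rate=.015):
    z=z0
    while z>z1:
        z=max(z-step,z1); manip.servo_line(S+[0,0,z+H],down(yaw),rate=rate)
        if manip.get_contact_force()[2]-base[2]>stop-1 and (F:=Fz()-base)[2]>stop: return z,F
    return z,Fz()-base
E
python3 - <<'E'
from act import *
yaw=.385
manip.move_to(S+[0,0,.147+H],down(yaw)); manip.hold(.2); st("above")
manip.servo_line(S+[0,0,.108+H],rate=.06); manip.hold(.2); b=Fz(8)
st("mouth"); np.save("base.npy",b)
z,F=descend(.108,.036,yaw,b); st("near tip"); print(z,F)
E
```

```text
above t 11.4 p [ 0.5143 -0.1505  0.3001] F [-0.6374 -0.1841 -2.627 ] M [ 0.0235 -0.0257  0.0121] w 0.0149 g 58.5
mouth t 12.47 p [ 0.5142 -0.1514  0.2616] F [-0.2273 -0.224  -1.9869] M [0.0661 0.0341 0.0198] w 0.0151 g 58.5
near tip t 24.49 p [ 0.5139 -0.1513  0.1891] F [ 1.0013  0.35   -1.8703] M [-0.0082  0.0094  0.0347] w 0.0147 g 58.5
0.036 [ 0.5291  0.4094 -0.0276]
```

```bash
python3 - <<'E'
from act import *
b=np.load("base.npy"); yaw=.385
z,F=descend(.036,.0105,yaw,b,step=.002,stop=5); print(z,F); st("end")
E
```

```text
0.0105 [-1.8678  0.678  13.9208]
end t 28.17 p [ 0.5148 -0.1516  0.1652] F [-2.3079  0.2573 10.7338] M [ 0.1396  0.5449 -0.0032] w 0.0153 g 60.4
```

```bash
cat > turn.py <<'E'
from act import *
import sys
def turn(y0,y1,step=.02,lim=.2,z=.0119):
    y=y0;n=0;log=[]
    while y>y1:
        y=max(y-step,y1); manip.servo_line(S+[0,0,z+H],down(y),rate=.05)
        m=np.mean([(manip.get_torque()[2],manip.hold(.01))[0] for _ in range(4)])
        Z=manip.get_contact_force(); a=R.from_rotvec(manip.get_ee_rot()).as_matrix()[:,1]
        log.append((round(manip.get_time(),2),round(y,3),round(float(np.arctan2(a[1],a[0])),3),round(float(m),3),round(float(Z[2]),1)))
        n=n+1 if abs(m)>lim else 0
        if n>=2 or abs(m)>.4: break
    return y,log
E
python3 - <<'E'
from turn import *
manip.servo_line(S+[0,0,.0119+H],down(.385),rate=.02); manip.hold(.1); st("relieved")
y,log=turn(.385,-.2)
for l in log: print(*l)
st("end")
E
```

```text
relieved t 28.52 p [ 0.5142 -0.1514  0.1653] F [-0.516  -0.3555  3.9933] M [ 0.017   0.0861 -0.0073] w 0.0148 g 59.3
28.8 0.365 0.365 -0.021 3.7
29.08 0.345 0.345 -0.011 5.0
29.37 0.325 0.325 -0.011 4.4
29.65 0.305 0.305 -0.011 4.9
29.93 0.285 0.285 -0.028 5.9
30.22 0.265 0.265 -0.02 5.7
30.5 0.245 0.245 0.022 4.7
30.78 0.225 0.225 -0.0 6.1
31.07 0.205 0.205 0.034 5.3
31.35 0.185 0.185 0.017 6.4
31.63 0.165 0.166 0.115 6.0
31.92 0.145 0.146 0.093 6.3
32.2 0.125 0.126 0.082 6.6
32.48 0.105 0.106 0.117 5.8
32.77 0.085 0.086 0.107 5.7
33.05 0.065 0.066 0.113 6.5
33.33 0.045 0.046 0.102 6.1
33.62 0.025 0.026 0.102 5.7
33.9 0.005 0.006 0.088 5.3
34.18 -0.015 -0.014 0.092 5.2
34.47 -0.035 -0.034 0.085 6.2
34.75 -0.055 -0.054 0.106 6.7
35.03 -0.075 -0.074 0.101 5.6
35.32 -0.095 -0.094 0.082 5.4
35.6 -0.115 -0.114 0.11 6.1
35.88 -0.135 -0.134 0.111 5.7
36.17 -0.155 -0.154 0.103 5.5
36.45 -0.175 -0.174 0.084 6.0
36.73 -0.195 -0.194 0.089 4.9
37.02 -0.2 -0.199 0.14 5.8
end t 37.02 p [ 0.5141 -0.1513  0.1652] F [-0.7561  0.6199  5.8158] M [0.2069 0.0472 0.1282] w 0.0154 g 59.6
```

```bash
python3 - <<'E'
from turn import *
y,_=turn(-.2,-.53,step=.04,lim=.24); print(y,_[-1])
y,log=turn(y,-.78,step=.015,lim=.2)
for l in log: print(*l)
st("end")
c=manip.camera("scene"); 
for r,ct in blobs(c["image"],"green",10): print(r)
E
```

```text
-0.53 (39.57, -0.53, -0.529, 0.128, 5.3)
39.85 -0.545 -0.544 0.098 5.1
40.13 -0.56 -0.559 0.083 5.0
40.42 -0.575 -0.574 0.118 5.5
40.7 -0.59 -0.589 0.103 5.6
40.98 -0.605 -0.604 0.158 5.4
41.27 -0.62 -0.619 0.233 5.5
41.55 -0.635 -0.634 0.293 5.3
end t 41.55 p [ 0.5141 -0.1514  0.1652] F [0.8464 0.3941 5.2804] M [ 0.0712 -0.0019  0.3309] w 0.015 g 59.6
((274.0, 134.0), (8.0, 6.0), 90.0)
```

```bash
python3 - <<'E'
from turn import *
import pickle
manip.servo_line(S+[0,0,.0119+H],down(-.44),rate=.05); st("back")
manip.servo_line(S+[0,0,.03+H],rate=.03); st("up1")
manip.servo_line(S+[0,0,.15+H],rate=.09); manip.hold(.1); st("up")
d={n:manip.camera(n) for n in ("scene","top")}
rs=[]
for n,near in (("scene",(274,134)),("top",(485,257))):
    c=min(blobs(d[n]["image"],"green",10),key=lambda b:np.hypot(*(np.array(b[0][0])-near)))[0];print(n,c);rs.append(ray(d[n],[c[0]]))
print("pin",tri(*rs))
w=shot(manip,"up")
cv2.imwrite("pics/pin.png",np.hstack([cv2.resize(d["scene"]["image"][110:190,220:320,::-1],None,fx=4,fy=4),cv2.resize(w["image"][...,::-1],(400,320))]))
E
```

```text
back t 41.94 p [ 0.5142 -0.1514  0.1652] F [-0.2711  0.0366  4.965 ] M [-0.0838 -0.0113  0.0315] w 0.0147 g 59.6
up1 t 42.69 p [ 0.5138 -0.1513  0.1832] F [ 0.0489 -0.9107 -1.6911] M [ 0.0281  0.0452 -0.0303] w 0.0151 g 58.6
up t 44.27 p [ 0.5137 -0.1512  0.3026] F [-0.1979  0.4779 -1.9639] M [-0.018   0.0071  0.0285] w 0.0153 g 58.6
scene ((274.0, 134.5), (9.0, 6.0), 90.0)Traceback (most recent call last):
  File "<stdin>", line 9, in <module>
ValueError: min() iterable argument is empty
```

```bash
python3 - <<'E'
from act import *
import act
act.S=np.array([.5476,.2215,0]); S=act.S; yaw=.14
manip.move_to(S+[0,0,.147+H],down(yaw))
manip.servo_line(S+[0,0,.066+H],rate=.09); manip.hold(.15); b=Fz(6); st("over")
z,F=descend(.066,.0098,yaw,b,step=.004,stop=5,rate=.025); st("down"); print(z,F)
E
```

```text
over t 47.02 p [0.5479 0.2216 0.2198] F [ 0.6284  0.5441 -2.1646] M [-0.0189  0.0519 -0.0167] w 0.015 g 58.6
down t 51.62 p [0.5478 0.2216 0.1633] F [-0.3355  0.0953  1.9305] M [ 0.0376 -0.0283  0.0139] w 0.015 g 59.1
0.0098 [0.077  0.1074 3.4301]
```

```bash
python3 - <<'E'
from act import *
k=np.array([.5476,.2215,0])
manip.command_gripper(.05); manip.hold(.1)
manip.servo_line(k+[0,0,.26],rate=.12)
tx=np.array([-np.sin(.133),np.cos(.133),0])
manip.move_to(k-tx*.1+[0,0,.29],down(.133)); manip.hold(.2); st("away")
c=shot(manip,"fin"); s=manip.camera("scene"); t=manip.camera("top")
B=min(blobs(c["image"],"red",200),key=lambda b:np.hypot(*(plane(c,[b[0][0]],.168,c["T"])[0]-k)[:2]))[0];print("bar",plane(c,[B[0]],.168,c["T"]))
f=lambda n,near:min(blobs(n["image"],"green",8),key=lambda b:np.hypot(*(np.array(b[0][0])-near)))[0]
try:
    a,b=f(s,(274,134)),f(t,(485,257));print(a,b,tri(ray(s,[a[0]]),ray(t,[b[0]])))
except ValueError: print("pin hidden")
cv2.imwrite("pics/fin2.png",np.hstack([cv2.resize(c["image"],(400,300)),cv2.resize(s["image"],(400,300))])[...,::-1])
E
```

```text
away t 53.81 p [0.5604 0.1233 0.2892] F [ 0.2328  0.7513 -0.5345] M [ 0.0067 -0.0062  0.0168] w 0.0501 g 0.0
bar [[0.5478 0.223  0.168 ]]
((274.0, 134.5), (9.0, 6.0), 90.0) ((485.50006103515625, 256.0000305175781), (7.77817440032959, 7.77817440032959), 45.0) [[ 0.5361 -0.2352  0.106   0.0005]]
```

View pics/fin2.png

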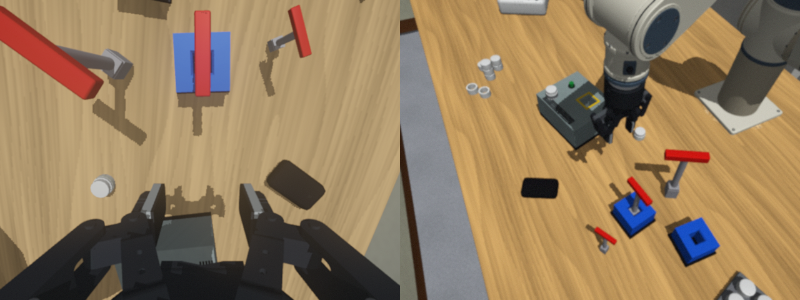

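The view shows the key upright in its stand, with the bar at (202,52) in the left half. The pin blob's centre has risen about 6 mm, which fits a top 12 mm up. The pots and mouse look undisturbed.

```bash
python3 -c "
from rig import manip
print(manip.sign_off())"
```

```text
the job is handed in; nothing more can be done
None
```

I turned the stem clockwise to its stop (about 0.33 N m felt, green pin up), put the key back upright in its stand, let go and handed the job in at about 54 s; sign-off returned no verdict.

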